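# Turn the sugar tray round in its sleeve

## Robot

A 6-joint arm with a two-finger parallel gripper is mounted at the origin on the work surface. World frame = base frame: x ahead of the robot, y to its left, z up, the work surface at z = 0. Lengths are in m, angles in rad, forces in N, time in s.
With the tool pointing down it reaches from about 0.3 to 0.875 m from the base axis. Payload 6.4 kg.
Tool frame: the origin (TCP) lies at the very end of the fingers, on their centre line; the grasp point (between the pads) lies robot.grip_point_offset behind it (robot.grip_point_offset is the distance from the TCP to the grasp point, in m); z points along the fingers, y is the direction in which the jaws open and shut (so a half turn about z gives the same grasp; the last joint's range is limited). The gripper opens to 85 mm and grips with 20 to 120 N. Pads are 22 mm wide; open, the fingers measure 114 mm over their backs; the gripper's body (76 mm by 85 mm) begins 54 mm behind the grasp point. The pads swing forward as they close: fully open they stand 13 mm farther back than shut.
Start: joints at [0.922, 0.181, 1.607, -0, 1.354, -0.206], TCP at [0.246, 0.52, 0.231] pointing down, gripper open.
Joint ranges: [-2.99, 2.99], [-0.89, 2.07], [0.3, 2.58], [-1.14, 4.28], [0, 2.63], [-3.12, 3.12]. Speed limits (rad/s): [2.57, 2.57, 3.01, 3.14, 3.14, 3.14].

## Interface

Orientations are given as [roll, pitch, yaw] about the fixed x, y, z axes, in that order (R = Rz(yaw) Ry(pitch) Rx(roll)).
In Python, from plant import robot gives the robot as it stands. Calls block until the motion is done:
- robot.move_pose(position, orientation): joint-space move of the TCP to a pose.
- robot.move_straight(position, ori=None, max_speed=0.15): straight line of the TCP; ori=None keeps the orientation; max_speed is the mean speed in m/s.
- robot.movej(angles): joint-space move.
- robot.gripper_to(opening, f_grip=None): opening from 0.0 (shut) to 1.0 (fully open); f_grip is the grip in N (None keeps the last); returns when the fingers have stopped.
- robot.sleep(seconds).
- robot.ik(position, orientation): joint angles nearest the present ones, or None.
- robot.observe(): the state.
- robot.snapshot(name): name is "side" or "top" or "wrist"; returns a dict with "frame" (480x640x3 uint8, red, green, blue), "mtx" (3x3 intrinsics, pixels), "dist" ([k1, k2, p1, p2, k3] as OpenCV has them; the pictures are not rectified), "extrinsics" (4x4, takes a point from world to camera coordinates). Camera axes: x right, y down, z forward; pixel columns grow to the right and rows downward; lengths in m; the calibration is good to about 2 mm. A picture is of the moment at which its call begins. There is no depth.
A pose or a line that the arm cannot do raises robot.IKError and nothing moves.
- robot.finish_job(): hands the job in, once; it reports no verdict.
The state is a dict: "time": time; "joint_pos": joint angles; "joint_vel": joint speeds; "effort": joint torques, N m; "ee_pos": TCP position; "tool_rot": TCP orientation; "wrist_force": force on the tool from outside, world axes, zero at the start; "moment": the same for the moment, N m; "width": opening from 0.0 (shut) to 1.0 (fully open).
Only numpy, scipy, OpenCV 4.12 (cv2) and the standard library are available. Lean on these libraries where they do the work, as an engineer would, in place of code of your own. Each camera call takes 0.05 s, during which the arm holds its last target.

## Task

The red sugar tray sticks out of its green sleeve with the empty half to the front. Slide it right out, turn it end for end and slide it back fully home so that the half with the sugar cubes sticks out; then push the white dust cover by its black grip out over the sugar to its end stop. Keep the tray right side up so that no sugar falls out, leave the coffee things where they stand, and let go of everything.

Things in the scene. Friction and masses are not known exactly. Their poses are not given: they have to be found in the camera images.
- mouth (a point): Middle of the inner floor edge at the mouth of the fixed green sleeve, 75 mm above the shelf. Axes: y points level out of the mouth, roughly to the robot's left; x up the slope, across the sleeve; z square to its floor, leaning 30 degrees from vertical towards the robot. Inside: 61 mm wide (x), 45 mm high (z), 85 mm deep to the back wall; walls 5 mm, roof top at z = 50 mm.
- stand: Dark wooden stand that carries the sleeve; neither can move. Origin on the shelf, 45 mm behind the mouth; z up, its y level along the sleeve's y. It ends at the mouth: what sticks out hangs in free air. The shelf from 80 to 300 mm beyond the mouth to the left (+y), between 0.38 and 0.62 m ahead of the robot, is always clear.
- tray_center (a point): Centre (half-way up) of the loose open red wooden tray, 140 mm long (x), 56 wide (y), 40 high (z, out of the open top), walls 4 mm, a cross wall in the middle, 0.11 to 0.23 kg. Its +x half is full of white sugar cubes, fixed in it, 34 mm high; the -x half is empty. At the start x points into the sleeve and the empty end sticks out 55 to 63 mm.
- full_end (a point): Middle of the tray's end face at the full (+x) end, 70 mm from the tray's centre. Fully home the tray touches the sleeve's back wall and sticks out 55 mm, its centre 15 mm inside the mouth and 20 mm above the sleeve's floor. It has 5 mm of play in width and in height, slides easily and stays put when released in the sleeve.
- cover_grip (a point): Centre of the black grip block on the white dust cover that slides on top of the sleeve: 16 mm (x, across) by 24 (y, along the slide) by 20 high (z), axes as mouth. It stands on a plate 50 mm wide and 3.5 thick whose top is 54 mm from the sleeve's inner floor and which reaches 51 mm ahead of the block's centre.
- cover (a joint): How far the cover is slid out over the tray, m: 0 = right back (grip 55 mm behind the mouth), 0.045 = end stop (grip 10 mm behind the mouth). It starts at 0 to 0.012, slides along the mouth's y with about 2 N of friction and stays where it is left.
- moka: Squat round aluminium moka pot, 100 mm wide, 150 mm high, black handle out to 85 mm at its +y side. Origin: centre of its underside. To be left alone.
- tumbler_a: Glass espresso tumbler, 68 mm wide, 75 mm high. Origin: centre of its underside. To be left alone.
- tumbler_b: The other glass tumbler, the same. To be left alone.
- lemon: Yellow ceramic spoon rest shaped like a lemon, 125 mm long (x), 92 mm wide, 15 mm high. Origin: centre of its underside. To be left alone.
Not all that is in view belongs to the job. Leave any orange look-alike of the stand alone. What is shaped like the part that bears tray_center but grey is not meant.

How it is judged:
On the way, in this order (a step that is already met when the one before it is completed fails the run):
1. the tray is right out of the sleeve (distance between tray_center and mouth above 0.078 m), for 0.1 s.
2. the tray is back in the sleeve, fully home, its full end sticking out (y of full_end in the frame of mouth between 0.045 and 0.06 m and y of tray_center in the frame of mouth below -0.01 m and x of tray_center in the frame of mouth between -0.008 and 0.008 m and z of tray_center in the frame of mouth between 0.012 and 0.03 m), for 0.2 s.
3. the cover is slid out to its end stop (value of joint cover above 0.041 m), for 0.1 s.
At the end, for the whole second after the job is handed in: The tray lies at rest in the sleeve, right side up, within 5 mm of fully home, with its full end sticking out, and the dust cover is within 4 mm of its outer end stop (all of step 2 and angle between tray_center's own z axis and vertical below 0.8 rad and linear speed of tray below 0.02 m/s and value of joint cover above 0.041 m); the robot touches nothing.
It fails at once if the tray was tipped so far (more than 57 degrees from level) that sugar would fall out (angle between tray_center's own z axis and vertical above 1 rad).
It fails at once if the moka pot, a tumbler or the lemon spoon rest was shifted by more than 30 mm or tipped (distance of any of moka, tumbler_a, tumbler_b, lemon from where it was at the start of the episode above 0.03 m or angle between any of moka, tumbler_a, tumbler_b, lemon's own z axis and vertical above 0.3 rad).
It also fails if it takes over 61 s, if anything falls off the work surface, if the arm or the gripper's body presses on something with over 40 N, if the wrist force passes 120 N, or if a joint passes its speed limit or range.

## Working session

There is one attempt and no reset: what is moved stays moved. The work goes in short steps, each a Python script; the robot and the scene stay as the last script left them, time stands still between calls to the robot, and variables do not carry over. Pictures are saved under pics/ and viewed, and the job is handed in when it is done.

```bash
ls -la; mkdir -p pics; python3 - <<'E'
from plant import robot
import cv2,numpy as np
s=robot.observe(); print({k:(np.round(v,3).tolist()) for k,v in s.items()}, robot.grip_point_offset)
for n in ["side","top","wrist"]:
    d=robot.snapshot(n); cv2.imwrite(f"pics/{n}0.png",d["frame"][:,:,::-1]); np.savez(f"pics/{n}0.npz",**d)
    E=d["extrinsics"]; print(n,np.round(d["mtx"],1).tolist(),np.round(d["dist"],3),"cam",np.round(-E[:3,:3].T@E[:3,3],3),"fwd",np.round(E[2,:3],2))
E
```

```text
total 12
drwxr-xr-x  3 agent agent 4096 Dec  7 13:29 .
drwxr-xr-x 23 root  root  4096 Dec  7 13:29 ..
drwxr-xr-x  2 agent agent 4096 Dec  7 13:29 pics
{'time': 0.0, 'joint_pos': [0.922, 0.182, 1.608, -0.0, 1.354, -0.206], 'joint_vel': [-0.0, 0.0, -0.0, 0.001, 0.0, 0.0], 'effort': [-0.001, -44.486, -35.134, -0.0, 0.009, -0.0], 'ee_pos': [0.246, 0.519, 0.23], 'tool_rot': [-3.14, -0.0, 2.699], 'wrist_force': [-1.148, -0.5, -0.657], 'moment': [0.017, -0.027, 0.005], 'width': 0.999} 0.0187
side [[489.5, 0.0, 323.3], [0.0, 489.5, 241.7], [0.0, 0.0, 1.0]] [-0.124  0.     0.     0.     0.   ] cam [-0.155 -0.936  0.783] fwd [ 0.5   0.68 -0.54]
top [[542.2, 0.0, 315.4], [0.0, 542.2, 246.1], [0.0, 0.0, 1.0]] [-0.118  0.     0.     0.     0.   ] cam [ 0.404 -0.037  1.428] fwd [ 0.08 -0.01 -1.  ]
wrist [[391.9, 0.0, 316.7], [0.0, 391.9, 239.6], [0.0, 0.0, 1.0]] [-0.075  0.     0.     0.     0.   ] cam [0.17  0.557 0.374] fwd [ 0.3  -0.14 -0.94]
```

View pics/side0.png

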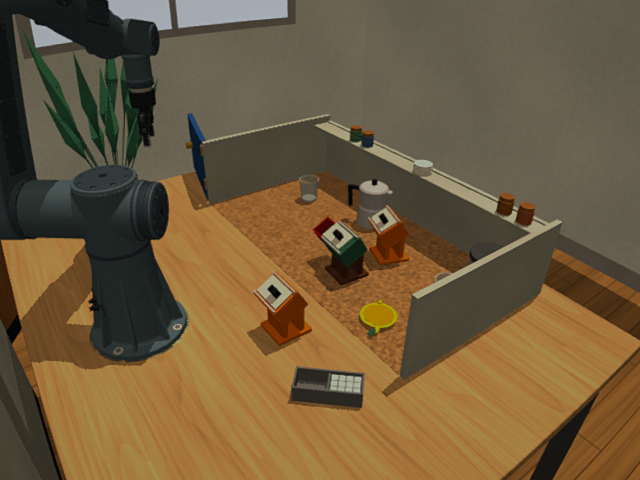

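View pics/top0.png

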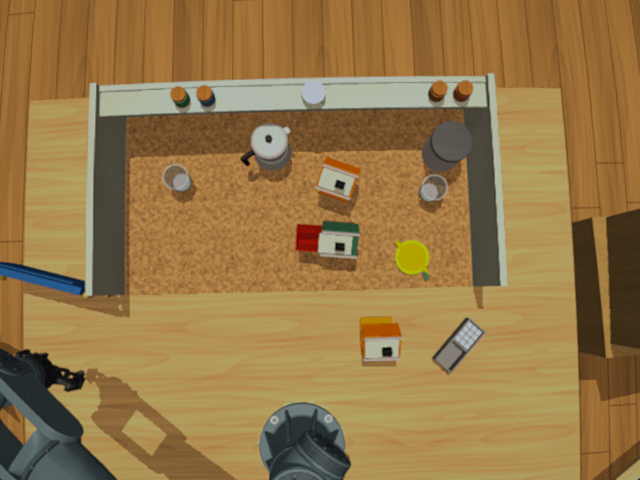

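View pics/wrist0.png

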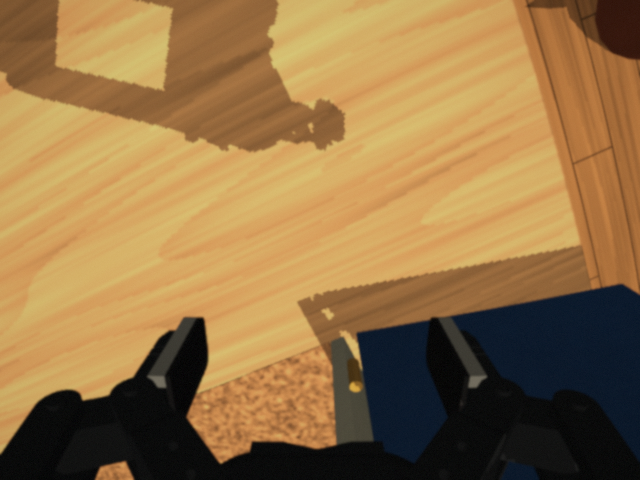

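Candidates for the sleeve and stand: the dark stand with a green sleeve and red tray at top (328,240), and orange look-alikes at (338,180) and (380,340). Only the first is green and red, so it fits the description. The grey tray at (458,345) isn't meant. I'll confirm this in an enlarged crop and get a rough pose.

```bash
cat > h.py <<'E'
import cv2,numpy as np
def load(n): return dict(np.load(f"pics/{n}.npz"))
def cam(d):
    E=d["extrinsics"]; return E[:3,:3],-E[:3,:3].T@E[:3,3]
def ray(d,uv):
    R,c=cam(d); p=cv2.undistortPoints(np.array(uv,float).reshape(-1,1,2),d["mtx"],d["dist"]).reshape(-1,2)
    v=np.c_[p,np.ones(len(p))]@R; return c,v/np.linalg.norm(v,axis=1)[:,None]
def onz(d,uv,z):
    c,v=ray(d,uv); return c+v*((z-c[2])/v[:,2])[:,None]
def tri(obs):
    A=np.zeros((3,3));b=np.zeros(3);L=[]
    for d,uv in obs:
        c,v=ray(d,uv);v=v[0];P=np.eye(3)-np.outer(v,v);A+=P;b+=P@c;L.append((P,c))
    x=np.linalg.solve(A,b); return x,[round(float(np.linalg.norm(P@(x-c))),4) for P,c in L]
def proj(d,X):
    E=d["extrinsics"];r=cv2.Rodrigues(E[:3,:3])[0]
    return cv2.projectPoints(np.atleast_2d(X).astype(float),r,E[:3,3],d["mtx"],d["dist"])[0].reshape(-1,2)
def crop(n,x0,y0,w,h,s,out):
    f=load(n)["frame"][y0:y0+h,x0:x0+w,::-1]
    cv2.imwrite(out,cv2.resize(f,None,fx=s,fy=s,interpolation=cv2.INTER_CUBIC))
E
python3 - <<'E'
from h import *
crop("top0",270,200,120,80,5,"pics/c1.png"); crop("side0",290,190,130,100,6,"pics/c2.png")
d=load("top0")
print(onz(d,[[308,238],[359,240],[126,294],[474,152],[186,182],[430,195],[412,257]],0.0))
print(onz(d,[[338,240]],0.12))
E
```

```text
[[ 0.53819153 -0.03017462  0.        ]
 [ 0.52989663 -0.16500642  0.        ]
 [ 0.39978231  0.45711445  0.        ]
 [ 0.76351811 -0.48670338  0.        ]
 [ 0.69662148  0.29418074  0.        ]
 [ 0.64687157 -0.35968078  0.        ]
 [ 0.4815993  -0.30454935  0.        ]]
[[ 0.5204197  -0.10333047  0.12      ]]
```

View pics/c1.png

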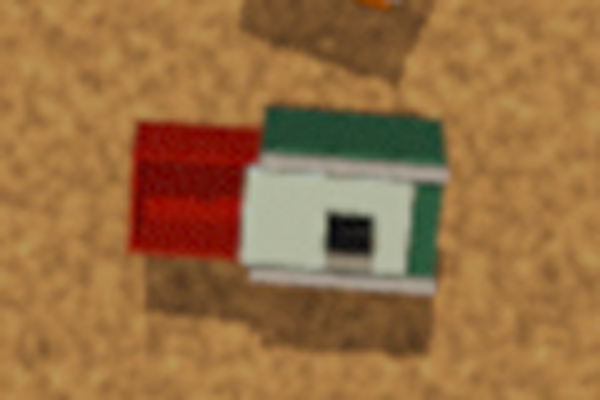

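View pics/c2.png

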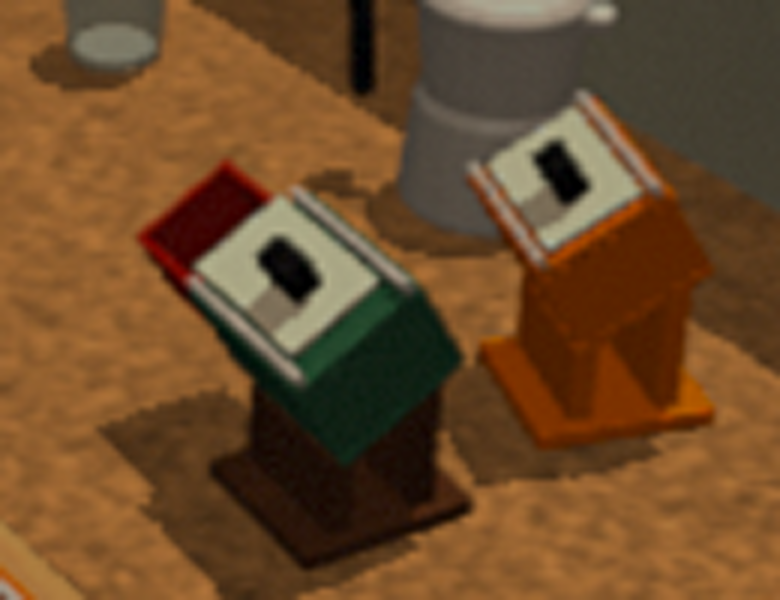

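The crops confirm it: the green sleeve on the dark stand with the red tray is unique, and the orange one is the look-alike. Next I'll get a rough pose from the top view, then go to a closer wrist view along the sleeve normal.

```bash
cat >> h.py <<'E'
from scipy.spatial.transform import Rotation as Ro
def axes(psi):
    t=np.radians(30)
    Rz=Ro.from_euler('z',psi).as_matrix()
    return Rz@np.array([[np.cos(t),0,-np.sin(t)],[0,1,0],[np.sin(t),0,np.cos(t)]])  # columns x,y,z
def toolrpy(y,z):
    y=np.array(y);z=np.array(z);R=np.c_[np.cross(y,z),y,z]; return Ro.from_matrix(R).as_euler('xyz')
E
python3 - <<'E'
from h import *
from plant import robot
d=load("top0"); 
P=onz(d,np.array([[250,273],[435,290]])/5+[270,200],0.10); print(P); v=P[0]-P[1]; psi=np.arctan2(-v[0],v[1]); print("psi",psi)
# grip block top in top view centre (349,233)/5 ; dark face
c=np.array([349,233])/5+[270,200]; A=axes(psi)
# height of block centre above shelf: 75+ .866*64 -> z
zc=.075+np.cos(np.pi/6)*.064; G=onz(d,[c],zc+.008)[0]; print("grip",G,"mouth approx",G+A[:,1]*.05-A[:,2]*.064)
M=G+A[:,1]*.05-A[:,2]*.064
dw=load("wrist0"); R,cw=cam(dw); s=robot.observe(); T=Ro.from_euler('xyz',s["tool_rot"]).as_matrix()
print("cam in tool",T.T@(cw-s["ee_pos"]), "\n",T.T@R.T)
for sg in (1,-1):
  for off in ([0,.03,.02],[0,.03,.15],[0,-.055,.15],[0,.15,.02],[0,.15,.15]):
    q=robot.ik(M+A@off,toolrpy(sg*A[:,0],-A[:,2])); print(sg,off,None if q is None else np.round(q,2))
E
```

```text
[[ 0.48722966 -0.05922562  0.1       ]
 [ 0.47682008 -0.14986108  0.1       ]]
psi -0.11434996553869078
grip [ 0.50287355 -0.10628574  0.13842563] mouth approx [ 0.54036961 -0.06026351  0.083     ]
cam in tool [ 0.08488593  0.00097784 -0.14300882] 
 [[-1.59841278e-03 -9.44446030e-01 -3.28662657e-01]
 [ 9.99998383e-01 -1.23867479e-03 -1.30391664e-03]
 [ 8.24372746e-04 -3.28664209e-01  9.44446482e-01]]
1 [0, 0.03, 0.02] [-0.35 -0.01  2.22  0.28  0.44 -0.46]
1 [0, 0.03, 0.15] [-0.4  -0.43  2.28  0.2   0.8  -0.39]
1 [0, -0.055, 0.15] [-0.67 -0.42  2.27  0.35  0.87 -0.73]
1 [0, 0.15, 0.02] [-0.03  0.05  2.15 -0.11  0.41  0.18]
1 [0, 0.15, 0.15] [-0.01 -0.32  2.21 -0.08  0.74  0.15]
-1 [0, 0.03, 0.02] [-0.35 -0.01  2.22  0.28  0.44  2.68]
-1 [0, 0.03, 0.15] [-0.4  -0.43  2.28  0.2   0.8   2.75]
-1 [0, -0.055, 0.15] [-0.67 -0.42  2.27  0.35  0.87  2.41]
-1 [0, 0.15, 0.02] [-0.03  0.05  2.15 -0.11  0.41 -2.96]
-1 [0, 0.15, 0.15] [-0.01 -0.32  2.21 -0.08  0.74 -2.99]
```

```bash
python3 - <<'E'
from h import *
from plant import robot
A=axes(-.114); M=np.array([.535,-.060,.078])
robot.move_pose([.33,.30,.33],toolrpy(A[:,0],[0,0,-1]*1) if 0 else robot.observe()["tool_rot"])
robot.move_pose(M+A@[0,.02,.15],toolrpy(A[:,0],-A[:,2]))
s=robot.observe();print(s["time"],s["ee_pos"],s["joint_pos"])
d=robot.snapshot("wrist"); np.savez("pics/w1.npz",**d); cv2.imwrite("pics/w1.png",d["frame"][:,:,::-1])
E
```

```text
2.55 [ 0.46316883 -0.03089851  0.20828691] [-0.43948072 -0.44776949  2.29770728  0.22527123  0.80409026 -0.44365389]
```

View pics/w1.png

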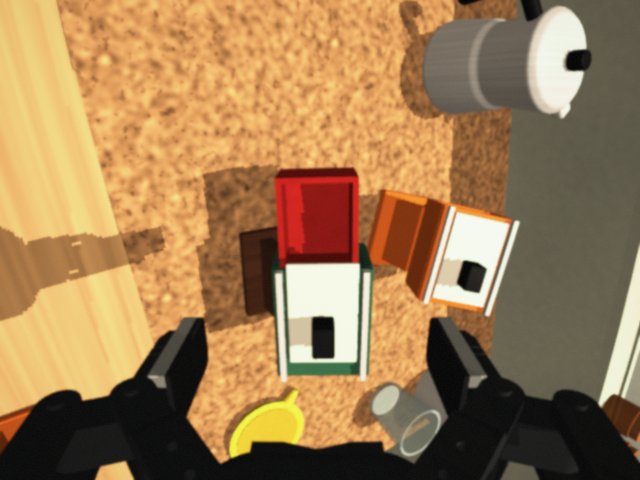

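The wrist view shows the tray's outer end at about rows 170–262, columns 277–358. The cover plate spans rows 262–362 and the black grip is at (323,337). I'll measure it in enlarged crops.

```bash
python3 - <<'E'
from h import *
crop("w1",250,150,150,240,2.5,"pics/c3.png")
# refined masks
im=cv2.cvtColor(load("w1")["frame"],cv2.COLOR_RGB2HSV)
red=((im[...,0]<6)|(im[...,0]>174))&(im[...,1]>150)&(im[...,2]>50)
red[:160]=0;red[270:]=0;red[:,:265]=0;red[:,370:]=0
for r in range(166,268,8):
    c=np.where(red[r])[0]; print(r,(c.min(),c.max(),len(c)) if len(c) else None)
white=(im[...,1]<50)&(im[...,2]>170)
for r in range(258,384,8):
    c=np.where(white[r,270:380])[0]+270; g=np.where(np.diff(c)>1)[0]; print(r,[(int(x[0]),int(x[-1])) for x in np.split(c,g+1)] if len(c) else None)
blk=(im[...,2]<45); blk=blk[300:370,300:350]; y,x=np.where(blk); print("blk",x.min()+300,x.max()+300,y.min()+300,y.max()+300)
E
```

```text
166 None
174 (np.int64(278), np.int64(355), 78)
182 (np.int64(275), np.int64(357), 83)
190 (np.int64(275), np.int64(357), 83)
198 (np.int64(276), np.int64(358), 83)
206 (np.int64(276), np.int64(358), 83)
214 (np.int64(277), np.int64(358), 82)
222 (np.int64(277), np.int64(358), 82)
230 (np.int64(276), np.int64(357), 82)
238 (np.int64(277), np.int64(357), 81)
246 (np.int64(278), np.int64(358), 81)
254 (np.int64(278), np.int64(357), 80)
262 (np.int64(279), np.int64(356), 17)
258 None
266 [(287, 359)]
274 [(275, 281), (286, 359), (364, 369)]
282 [(276, 282), (287, 358), (363, 369)]
290 [(276, 282), (287, 358), (363, 369)]
298 [(277, 282), (287, 358), (363, 369)]
306 [(277, 283), (288, 358), (363, 368)]
314 [(277, 283), (288, 357), (362, 368)]
322 [(278, 283), (334, 357), (362, 368)]
330 [(278, 284), (335, 357), (362, 367)]
338 [(279, 284), (335, 357), (361, 367)]
346 [(279, 285), (290, 311), (335, 357), (361, 366)]
354 [(279, 285), (290, 311), (335, 356), (361, 366)]
362 [(280, 285), (293, 316), (318, 322), (324, 328), (360, 366)]
370 [(280, 286), (360, 365)]
378 [(282, 285), (361, 364)]
blk 313 332 318 357
```

View pics/c3.png

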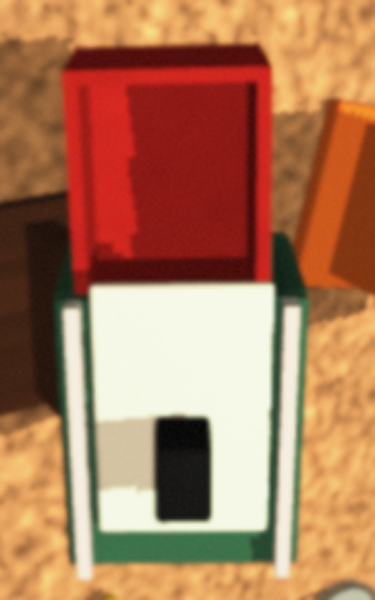

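```bash
cat >> h.py <<'E'
def onplane(d,uv,P,n):
    c,v=ray(d,uv); return c+v*(((P-c)@n)/(v@n))[:,None]
def solve(d,fl,fr,bl,br,trayl,trayr,z=.054,tz=.040):
    psi=-.114;M=np.array([.535,-.06,.075])
    for i in range(60):
        A=axes(psi);Q=(onplane(d,[fl,fr,bl,br],M+A[:,2]*z,A[:,2])-M)@A
        f=(Q[0]+Q[1])/2;b=(Q[2]+Q[3])/2
        dpsi=-(f[0]-b[0])/(f[1]-b[1]); psi+=dpsi*.5
        M=M+np.array([np.cos(psi),np.sin(psi),0])*f[0]/np.cos(np.pi/6)*.5
    return psi,M,Q
E
python3 - <<'E'
from h import *
d=load("w1")
psi,M,Q=solve(d,(286.5,264),(359.5,264),(289.5,362),(357,362),0,0)
A=axes(psi)
print("psi",psi,"M",M);print("plate local",Q.round(4).tolist(),"w",Q[1,0]-Q[0,0],Q[3,0]-Q[2,0])
# rails outer edges at z~?; mouth roof edge at z=.05: green front top corners
print("roof front corners z.05",((onplane(d,[(250+57/2.5,150+298/2.5),(250+307/2.5,150+298/2.5)],M+A[:,2]*.05,A[:,2])-M)@A).round(4).tolist())
print("roof back corners", ((onplane(d,[(250+72/2.5,150+562/2.5),(250+297/2.5,150+562/2.5)],M+A[:,2]*.05,A[:,2])-M)@A).round(4).tolist())
print("tray top",((onplane(d,[(275.5,177),(358,177),(278.5,260),(358,260)],M+A[:,2]*.04,A[:,2])-M)@A).round(4).tolist())
bt=(onplane(d,[(312.5,325),(332.5,325),(312.5,357),(332.5,357)],M+A[:,2]*.074,A[:,2])-M)@A
print("block top",bt.round(4).tolist())
# top/side triangulation of plate front corners
t=load("top0");s=load("side0")
tf=[np.array(p)/5+[270,200] for p in [(240,265),(248,165)]]; sf=[np.array(p)/6+[290,190] for p in [(192,268),(275,196)]]
for i in range(2):
    w=[(286.5,264),(359.5,264)][i]
    x,r=tri([(d,w),(t,tf[i]),(s,sf[i])]); print("tri",((x-M)@A).round(4),r); x,r=tri([(t,tf[i]),(s,sf[i])]);print("  top/side",((x-M)@A).round(4),r)
E
```

```text
psi -0.10389331083656117 M [ 0.54270657 -0.06083472  0.075     ]
plate local [[-0.0248, 0.0037, 0.054], [0.0248, 0.0033, 0.054], [-0.0254, -0.0764, 0.054], [0.0254, -0.0769, 0.054]] w 0.04957360028098724 0.05080514240889987
roof front corners z.05 [[-0.0348, -0.0018, 0.05], [0.0346, -0.0024, 0.05]]
roof back corners [[-0.0345, -0.0914, 0.05], [0.0354, -0.0921, 0.05]]
tray top [[-0.0312, 0.0606, 0.04], [0.0237, 0.0601, 0.04], [-0.0316, 0.0009, 0.04], [0.0252, 0.0004, 0.04]]
block top [[-0.0074, -0.0318, 0.074], [0.0059, -0.0319, 0.074], [-0.0077, -0.0573, 0.074], [0.0061, -0.0574, 0.074]]
tri [-0.0272  0.0013  0.0512] [0.0024, 0.003, 0.0012]
  top/side [-0.0283  0.0002  0.0523] [0.0018, 0.0018]
tri [0.0234 0.0016 0.0505] [0.0018, 0.0006, 0.0014]
  top/side [0.0223 0.0014 0.0501] [0.0003, 0.0003]
```

Checks against the given sizes:
- Plate width comes out at 49.6–50.8 mm (given 50).
- Sleeve length comes out at 90 mm (given 85 plus the 5 mm wall).
- The tray sticks out about 62 mm.

The three-view triangulation differs by only 2–3 mm. I'll take hold of the tray.

```bash
cat >> h.py <<'E'
PSI=-.104; AM=axes(PSI)
M0=np.array([.5427,-.0608,.075])+AM@np.array([-.0008,-.002,-.001])
W=lambda *o: M0+AM@np.array(o)
RP=toolrpy(AM[:,0],-AM[:,2])
def st(robot):
    s=robot.observe(); print(round(s["time"],2),"loc",((np.array(s["ee_pos"])-M0)@AM).round(4),"ee",np.round(s["ee_pos"],4),"F",(np.array(s["wrist_force"])@AM).round(1),"mom",np.round(s["moment"],2),"w",round(s["width"],3),"j6",round(s["joint_pos"][5],2))
def snap(robot,n,name):
    d=robot.snapshot(n); np.savez(f"pics/{name}.npz",**d); cv2.imwrite(f"pics/{name}.png",d["frame"][:,:,::-1]); return d
E
python3 - <<'E'
from h import *
from plant import robot
robot.move_straight(W(-.002,.034,.07),RP,.2); st(robot)
robot.move_straight(W(-.002,.034,.001),RP,.12); st(robot)
robot.gripper_to(0.0,80); st(robot)
robot.move_straight(W(-.002,.044,.001),RP,.05); st(robot)
snap(robot,"wrist","w2")
E
```

```text
3.19 loc [-0.002   0.0347  0.0701] ee [ 0.5093 -0.0245  0.1334] F [ 0.1 -0.1  0.3] mom [0.07 0.27 0.02] w 1.001 j6 -0.45
3.92 loc [-0.0012  0.0339  0.0017] ee [ 0.5439 -0.0289  0.0746] F [ 0.3 -0.6  0.3] mom [0.02 0.23 0.01] w 1.004 j6 -0.52
4.3 loc [-0.0014  0.034   0.0018] ee [ 0.5438 -0.0287  0.0746] F [-3.4 -0.3 12.6] mom [-0.31  0.64 -0.3 ] w 0.644 j6 -0.52
4.65 loc [-0.0009  0.0439  0.0017] ee [ 0.5452 -0.0189  0.0748] F [-1.2  0.4  9.5] mom [-0.26  0.43 -0.26] w 0.649 j6 -0.47
```

View pics/w2.png

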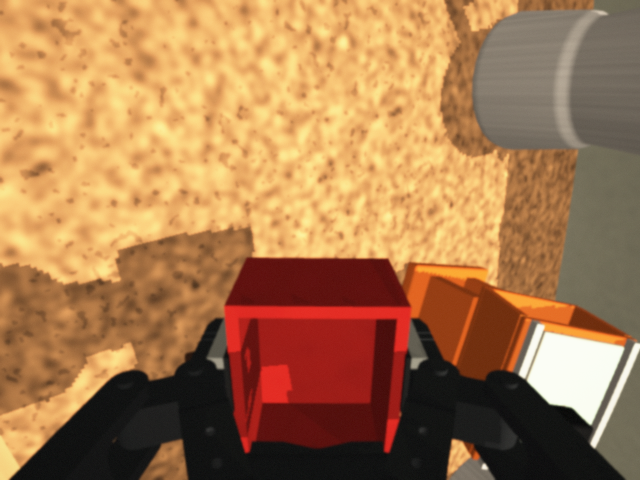

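```bash
python3 - <<'E'
from h import *
from plant import robot
robot.move_straight(W(-.002,.145,.001),RP,.12); st(robot)
D=[0,0,-1]
for y in ([0,1,0],[0,-1,0]):
    print(robot.ik([.4585,.13,.06],toolrpy(y,D)))
robot.move_straight(W(-.002,.165,.05),RP,.15); st(robot)
snap(robot,"side","s3"); crop("s3",230,130,200,150,4,"pics/c4.png")
E
```

```text
5.69 loc [-0.0022  0.1448  0.0011] ee [0.5549 0.0815 0.0735] F [-0.3  0.4 -2.4] mom [0.08 0.37 0.05] w 0.642 j6 0.12
[ 0.02651197  0.20226268  1.97571211  0.          0.96361787 -1.54428435]
[ 2.65119719e-02  2.02262677e-01  1.97571211e+00 -4.44089210e-16
  9.63617868e-01  1.59730830e+00]
6.19 loc [-0.0017  0.1647  0.0501] ee [0.5331 0.1038 0.1163] F [-1.1  0.1 -1. ] mom [ 0.12  0.36 -0.02] w 0.644 j6 0.21
```

View pics/c4.png

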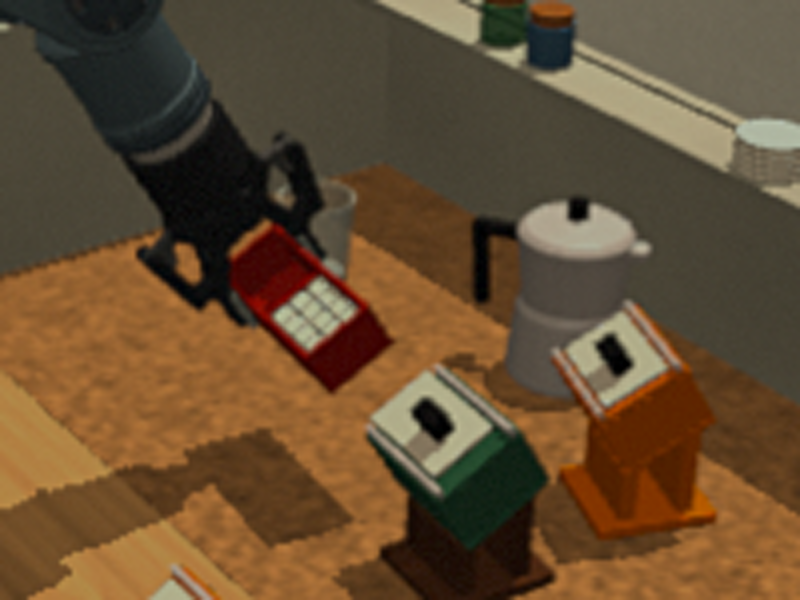

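```bash
python3 - <<'E'
from h import *
from plant import robot
o=toolrpy([0,1,0],[0,0,-1])
robot.move_straight([.4585,.14,.13],o,.12); st(robot)
robot.move_straight([.4585,.14,.012],o,.15); st(robot)
for z in (.008,.005,.003,.0015):
    robot.move_straight([.4585,.14,z],o,.03); s=robot.observe(); print(z,np.round(s["ee_pos"],4),np.round(s["wrist_force"],1))
    if s["wrist_force"][2]>8: break
robot.gripper_to(1.0); st(robot)
robot.move_straight([.4585,.14,.11],o,.2)
# viewpoint near full end
robot.move_straight([.48,.14,.18],o,.2);st(robot)
snap(robot,"wrist","w4")
E
```

```text
8.94 loc [-0.0623  0.1929  0.1009] ee [0.4585 0.1399 0.13  ] F [-0.8 -0.3 -1.3] mom [ 0.02  0.09 -0.01] w 0.65 j6 -1.52
9.88 loc [-0.1202  0.1931 -0.001 ] ee [0.4593 0.1401 0.0127] F [-0.7  0.1 -2.8] mom [-0.06  0.12  0.04] w 0.646 j6 -1.52
0.008 [0.4588 0.14   0.0084] [-0.5  0.1 -1.3]
0.005 [0.4583 0.14   0.0049] [ 0.  -0.1 -2. ]
0.003 [0.4583 0.14   0.0028] [-0.2  0.  -2.4]
0.0015 [0.4584 0.14   0.0014] [-0.5 -0.4 -2.9]
11.32 loc [-0.1263  0.193  -0.0103] ee [0.4587 0.14   0.0017] F [ 0.1  1.1 -0.8] mom [ 0.    0.06 -0.02] w 1.003 j6 -1.52
12.53 loc [-0.0206  0.195   0.1325] ee [0.4789 0.1399 0.1782] F [ 0.3 -0.3 -0.4] mom [ 0.04 -0.01  0.04] w 0.998 j6 -1.52
```

View pics/w4.png

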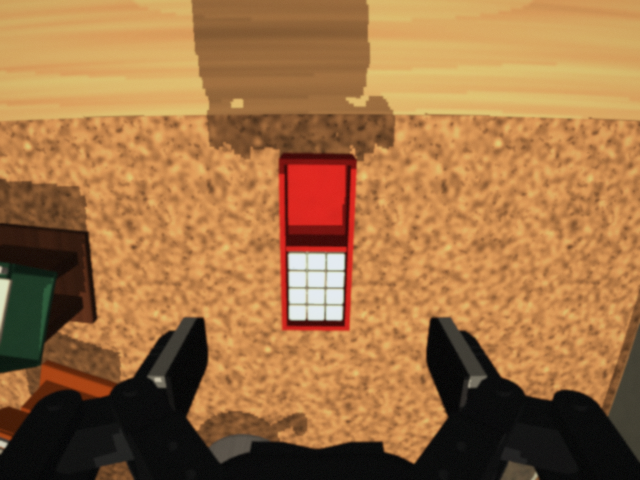

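The tray stands level on the shelf. Its rim spans columns 281–355 and rows 157–329, with the full end at the bottom (away from the robot). Next I'll measure the rim at z = 0.040.

```bash
python3 - <<'E'
from h import *
d=load("w4"); im=cv2.cvtColor(d["frame"],cv2.COLOR_RGB2HSV)
m=(((im[...,0]<7)|(im[...,0]>173))&(im[...,1]>140)&(im[...,2]>60)).astype(np.uint8)
m[:140]=0;m[345:]=0;m[:,:260]=0;m[:,380:]=0
cn=max(cv2.findContours(m,0,2)[0],key=cv2.contourArea)
for r in range(152,334,12):
    c=np.where(m[r])[0]; print(r,c.min() if len(c) else None,c.max() if len(c) else None,end='; ')
c=np.where(m.any(1))[0];print(c.min(),c.max())
crop("w4",260,140,120,205,2.9,"pics/c5.png")
P=onz(d,[(280,162),(356,162),(282.5,329.5),(350,329.5)],.04);print(P.round(4).tolist())
E
```

```text
152 None None; 164 279 355; 176 279 355; 188 279 355; 200 279 354; 212 279 354; 224 280 354; 236 280 353; 248 280 353; 260 281 352; 272 281 351; 284 281 351; 296 281 350; 308 282 349; 320 282 349; 332 None None; 153 330
[[0.4333, 0.1144, 0.04], [0.4334, 0.1686, 0.04], [0.5707, 0.112, 0.04], [0.5708, 0.1679, 0.04]]
```

View pics/c5.png

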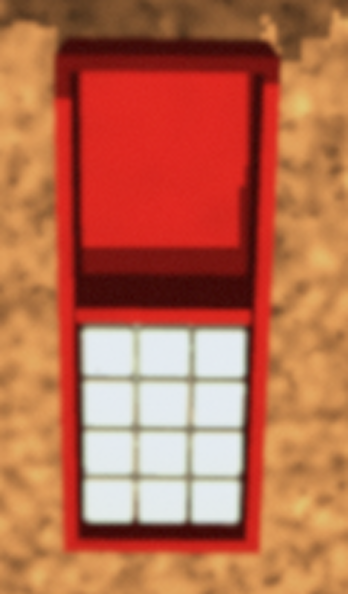

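```bash
python3 - <<'E'
from h import *
from plant import robot
o=toolrpy([0.011*-1,-1,0]/np.linalg.norm([.011,1]),[0,0,-1])
robot.move_pose([.543,.140,.09],o); st(robot)
robot.move_straight([.543,.140,.0045],o,.12)
robot.gripper_to(0.0,80); st(robot)
robot.move_straight([.543,.140,.03],o,.1); st(robot)
snap(robot,"wrist","w5"); snap(robot,"side","s5"); crop("s5",230,130,200,150,4,"pics/c6.png")
E
```

```text
15.24 loc [-0.0095  0.2017  0.0243] ee [0.543 0.14  0.09 ] F [0.4 0.8 0.2] mom [-0.03  0.01  0.01] w 1.001 j6 1.62
16.48 loc [-0.0506  0.2019 -0.0493] ee [0.5442 0.14   0.0058] F [ 2.7 -0.5  6.8] mom [-0.04  0.13  0.02] w 0.644 j6 1.62
16.89 loc [-0.0391  0.2018 -0.0275] ee [0.5433 0.14   0.0304] F [-1.2 -0.4 -2.3] mom [ 0.08 -0.11  0.01] w 0.641 j6 1.62
```

View pics/w5.png

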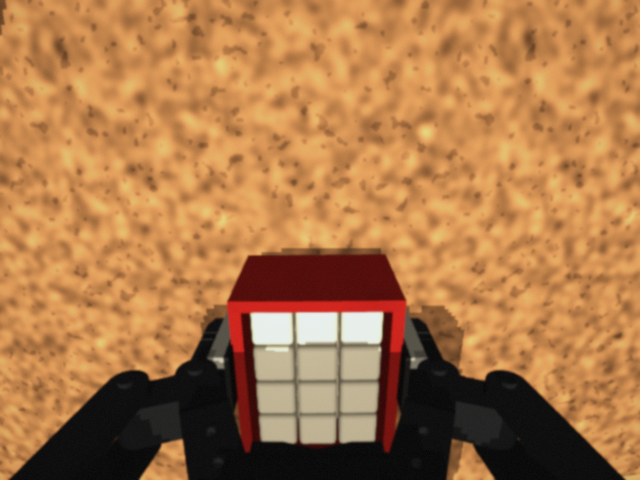

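View pics/c6.png

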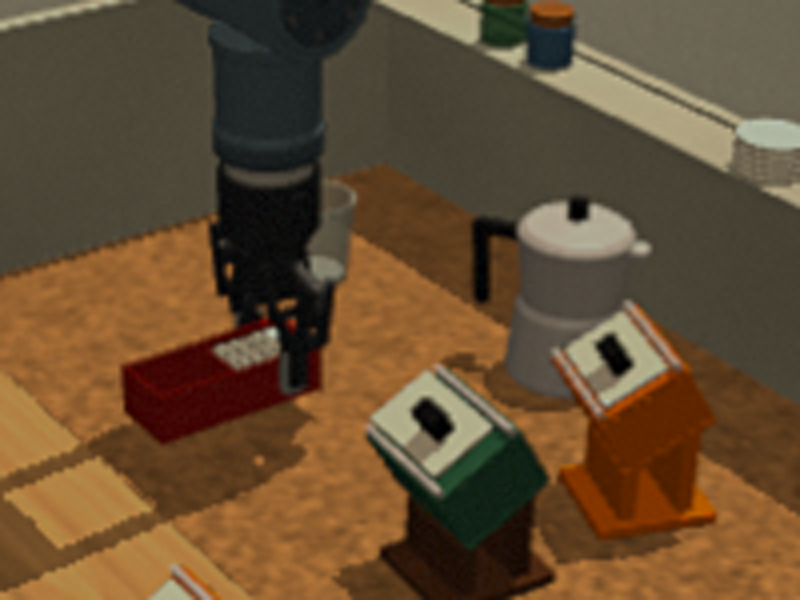

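```bash
python3 - <<'E'
from h import *
from plant import robot
robot.move_straight([.53,.14,.12],None,.2)
robot.move_straight(W(0,.175,.05),RP,.06); st(robot)
robot.move_straight(W(0,.130,.008),RP,.12); st(robot)
snap(robot,"side","s6"); crop("s6",240,140,160,120,5,"pics/c7.png")
snap(robot,"top","t6"); crop("t6",240,190,160,100,5,"pics/c8.png")
E
```

```text
19.68 loc [-0.      0.1751  0.05  ] ee [0.5356 0.114  0.117 ] F [-0.5  0.3 -2.3] mom [0.15 0.44 0.03] w 0.644 j6 0.26
20.35 loc [1.0e-04 1.3e-01 8.1e-03] ee [0.5519 0.067  0.0807] F [-1.6  0.5 -1.5] mom [ 0.11  0.44 -0.  ] w 0.645 j6 0.04
```

View pics/c7.png

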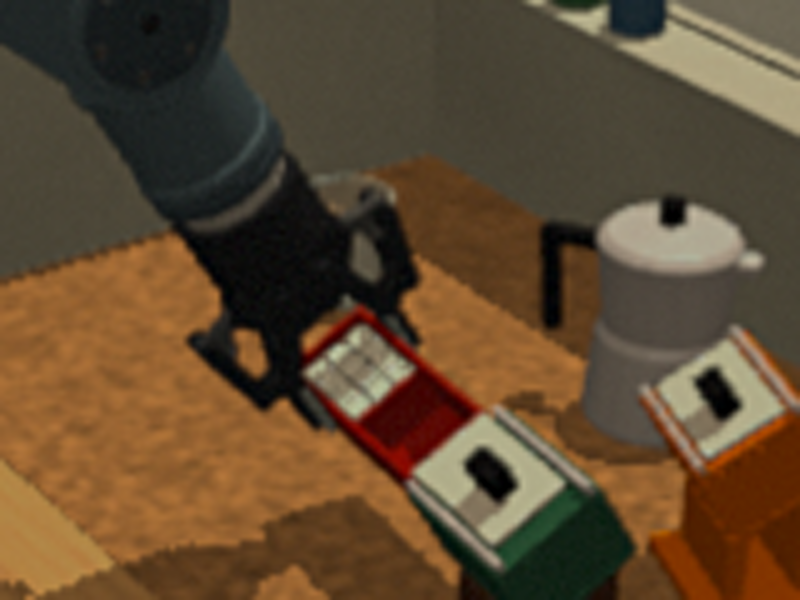

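View pics/c8.png

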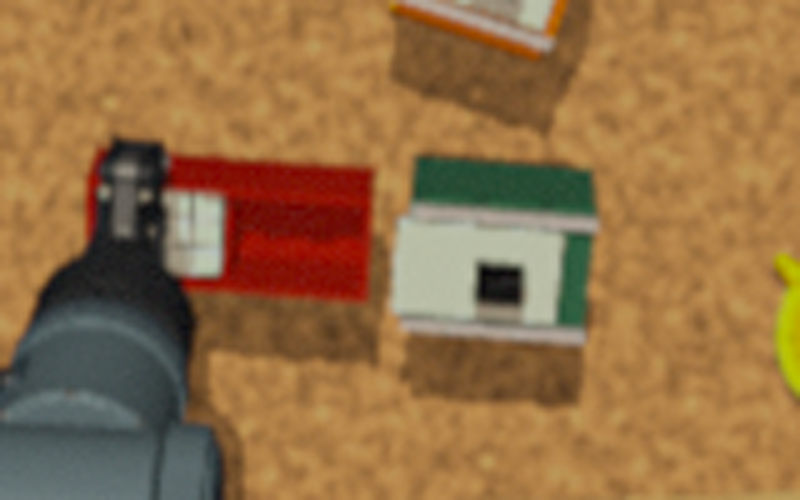

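```bash
python3 - <<'E'
from h import *
d=load("t6")
def L(n,o,uv):
    print(n,"pred",((proj(d,W(*o))[0]-[240,190])*5).round(0),"seen",uv)
L("sleeve far bottom front",(.0355,0,-.005),(414,155)); L("sleeve far bottom back",(.0355,-.09,-.005),(595,173))
L("sleeve far roof front",(.0355,0,.05),(413,203)); L("plate front near",(-.025,.0055,.054),(391,315)); L("plate front far",(.025,.0055,.054),(400,218));L("plate back near",(-.025,-.0745,.054),(557,325))
L("tray tip far bottom",(.028,.018,.0025),(374,168)); L("tray tip near top",(-.028,.018,.0425),(364,301)); L("tray tip far top",(.028,.018,.0425),(372,200))
d=load("s6")
def L(n,o,uv):
    print(n,"pred",((proj(d,W(*o))[0]-[240,140])*5).round(0),"seen",uv)
L("plate front near",(-.025,.0055,.054),(411,484)); L("plate front far",(.025,.0055,.054),(493,408)); L("tray end near top",(-.028,.158,.0425),(303,358)); L("tray end far top",(.028,.158,.0425),(362,308))
crop("t6",300,200,80,60,10,"pics/c9.png")
E
```

```text
sleeve far bottom front pred [409. 148.] seen (414, 155)
sleeve far bottom back pred [589. 163.] seen (595, 173)
sleeve far roof front pred [407. 192.] seen (413, 203)
plate front near pred [386. 307.] seen (391, 315)
plate front far pred [393. 214.] seen (400, 218)
plate back near pred [549. 321.] seen (557, 325)
tray tip far bottom pred [372. 164.] seen (374, 168)
tray tip near top pred [361. 301.] seen (364, 301)
tray tip far top pred [369. 197.] seen (372, 200)
plate front near pred [407. 467.] seen (411, 484)
plate front far pred [478. 406.] seen (493, 408)
tray end near top pred [279. 360.] seen (303, 358)
tray end far top pred [353. 298.] seen (362, 308)
```

View pics/c9.png

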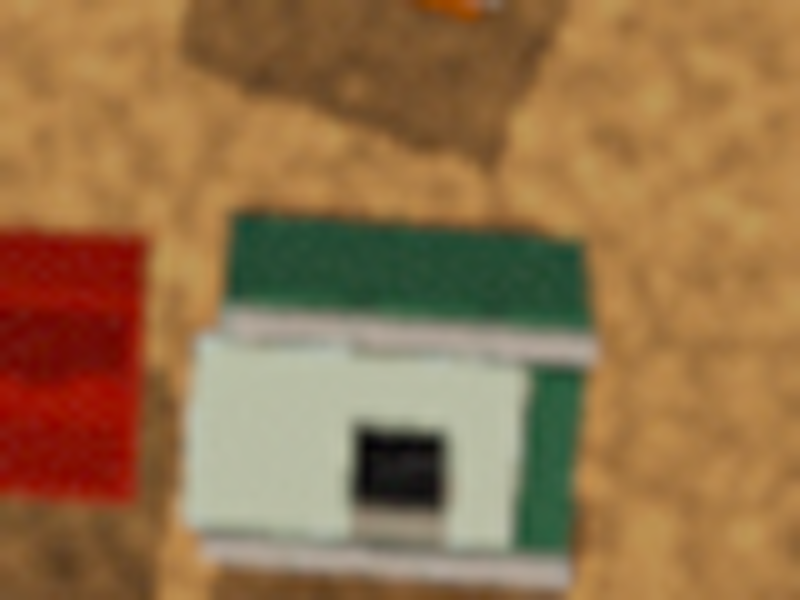

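```bash
cat > ins.py <<'E'
from h import *
from plant import robot
def go(x,z,ys,lim=8,v=.05):
    for y in ys:
        robot.move_straight(W(x,y,z),RP,v); s=robot.observe(); F=np.array(s["wrist_force"])@AM
        print(round(s["time"],2),"y",round(y,4),((np.array(s["ee_pos"])-M0)@AM).round(4),"F",F.round(1))
        if abs(F[1])>lim or np.linalg.norm(F)>25: print("STOP"); return False
    return True
E
python3 - <<'E'
from ins import *
go(-.0015,.0075,[.122,.118,.114,.110,.106,.102,.098])
E
```

```text
20.77 y 0.122 [-0.0012  0.1222  0.0078] F [-0.6  0.2 -2.7]
21.02 y 0.118 [-0.0013  0.1181  0.0076] F [-0.2  0.  -1.5]
21.27 y 0.114 [-0.0015  0.1139  0.0075] F [-1.1 -0.5 -1.8]
21.52 y 0.11 [-0.0015  0.1099  0.0075] F [-1.  -0.9 -1.1]
21.77 y 0.106 [-0.0015  0.1059  0.0075] F [-0.3 -0.  -0.9]
22.02 y 0.102 [-0.0015  0.1019  0.0075] F [-0.8  0.4 -1.6]
22.27 y 0.098 [-0.0015  0.0979  0.0075] F [-1.4  0.3 -2. ]
```

```bash
python3 - <<'E'
from ins import *
if go(-.0015,.0075,[.085,.072,.060,.050,.042,.036,.032],v=.07):
    snap(robot,"side","s7"); crop("s7",240,140,160,120,5,"pics/c10.png")
    go(-.0015,.0075,[.030,.0285,.027,.0255,.024,.0225],lim=6,v=.03)
E
```

```text
22.6 y 0.085 [-0.0015  0.0848  0.0075] F [-0.5 -0.1 -2.1]
22.93 y 0.072 [-0.0015  0.0721  0.0075] F [-0.6 -0.4 -0.3]
23.26 y 0.06 [-0.0015  0.0601  0.0075] F [-0.5  0.5 -1.3]
23.55 y 0.05 [-0.0015  0.0502  0.0075] F [-1.   0.6 -1.2]
23.82 y 0.042 [-0.0015  0.0421  0.0075] F [-0.6 -0.3 -1. ]
24.07 y 0.036 [-0.0015  0.0361  0.0075] F [-0.3 -0.8 -1.2]
24.32 y 0.032 [-0.0015  0.032   0.0075] F [-1.6 -0.2 -1.7]
24.62 y 0.03 [-0.0015  0.0299  0.0075] F [-1.7  0.2 -0.5]
24.87 y 0.0285 [-0.0015  0.0284  0.0075] F [-0.4  0.8 -1.1]
25.12 y 0.027 [-0.0016  0.0279  0.0076] F [ 0.5  5.5 -0. ]
25.37 y 0.0255 [-0.0017  0.0278  0.0077] F [ 2.7 15.2  0.6]
STOP
```

View pics/c10.png

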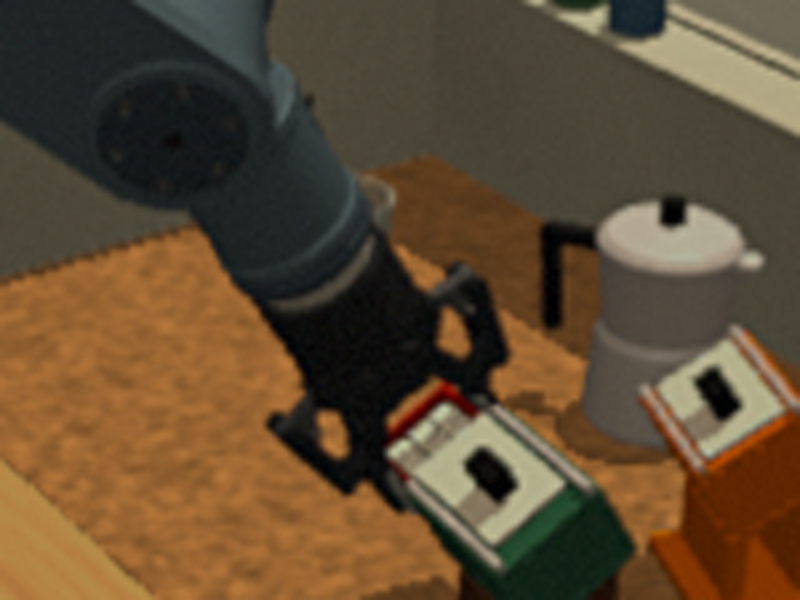

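Force rises at tool y = 0.028 m (0.027 expected), so the tray touches the back wall. I'll release, back off and check.

```bash
python3 - <<'E'
from ins import *
robot.gripper_to(1.0); st(robot)
robot.move_straight(W(-.0015,.028,.15),RP,.2); st(robot)
snap(robot,"wrist","w8")
E
```

```text
25.78 loc [-0.0013  0.0251  0.0075] ee [ 0.5401 -0.0373  0.0796] F [ 0.6  0.2 -0.5] mom [-0.01  0.2  -0.  ] w 1.001 j6 -0.56
26.65 loc [-0.002   0.0279  0.1495] ee [ 0.4692 -0.0271  0.2022] F [ 0.5 -0.3  0.9] mom [0.02 0.22 0.01] w 0.998 j6 -0.44
```

View pics/w8.png

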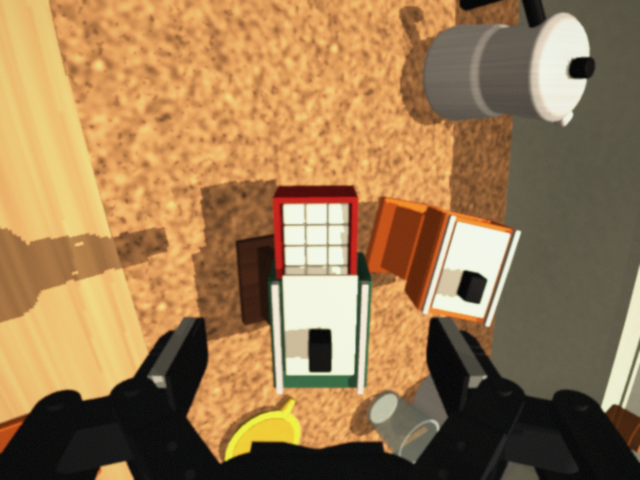

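The sugar half now sticks out (end at about row 199), with the cover grip at (320,350). I'll measure the protrusion and the grip position.

```bash
python3 - <<'E'
from h import *
d=load("w8"); crop("w8",250,170,140,230,2.6,"pics/c11.png")
f=lambda uv,z:((onplane(d,uv,W(0,0,z),AM[:,2])-M0)@AM).round(4).tolist()
im=cv2.cvtColor(d["frame"],cv2.COLOR_RGB2HSV); blk=im[320:380,300:345,2]<45; y,x=np.where(blk);print("blk",x.min()+300,x.max()+300,y.min()+320,y.max()+320)
E
```

```text
blk 310 330 330 370
```

View pics/c11.png

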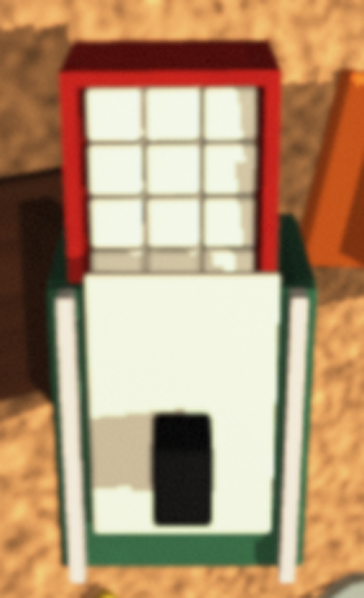

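```bash
python3 - <<'E'
from h import *
d=load("w8")
f=lambda uv,z:((onplane(d,uv,W(0,0,z),AM[:,2])-M0)@AM).round(4).tolist()
print("tray end",f([(273.5,197),(357.3,197)],.04)); print("plate front",f([(281.5,274.6),(357.5,274.6)],.054),"back",f([(284.5,375.5),(355,375.5)],.054))
print("roof",f([(270,281.9),(371,281.9)],.05),f([(274,387.3),(366,387.3)],.05)); print("block top",f([(309,343),(331.5,343),(309,371),(331.5,371)],.074))
E
```

```text
tray end [[-0.03, 0.0553, 0.04], [0.0252, 0.0552, 0.04]]
plate front [[-0.0251, 0.0057, 0.054], [0.0255, 0.0057, 0.054]] back [[-0.0256, -0.0763, 0.054], [0.0267, -0.0764, 0.054]]
roof [[-0.0335, -0.0015, 0.05], [0.0354, -0.0016, 0.05]] [[-0.0344, -0.0906, 0.05], [0.036, -0.0908, 0.05]]
block top [[-0.0067, -0.0343, 0.074], [0.008, -0.0343, 0.074], [-0.0069, -0.0566, 0.074], [0.0083, -0.0566, 0.074]]
```

```bash
python3 - <<'E'
from ins import *
robot.gripper_to(0.5,20)
robot.move_straight(W(0,-.0455,.10),RP,.15); st(robot)
robot.move_straight(W(0,-.0455,.061),RP,.06); st(robot)
robot.gripper_to(0.0,30); st(robot)
if abs(robot.observe()["width"]-.19)<.08:
    go(0,.061,[-.0445,-.040,-.03,-.02,-.0165,-.0145,-.0125,-.011,-.0095,-.008],lim=12,v=.05); st(robot)
snap(robot,"side","s9"); crop("s9",240,140,160,120,5,"pics/c12.png")
E
```

```text
27.93 loc [-1.000e-04 -4.530e-02  1.001e-01] ee [ 0.4877 -0.1026  0.1604] F [-0.6 -0.  -0.2] mom [ 0.06  0.22 -0.02] w 0.5 j6 -0.75
28.73 loc [ 0.0001 -0.0454  0.0611] ee [ 0.5073 -0.1047  0.1267] F [-0.7  0.8  0.9] mom [0.05 0.27 0.04] w 0.499 j6 -0.79
29.08 loc [ 0.0001 -0.0456  0.0614] ee [ 0.5071 -0.1049  0.127 ] F [-1.6 -0.6  7.9] mom [0.03 0.67 0.02] w 0.178 j6 -0.79
29.33 y -0.0445 [ 0.0001 -0.0447  0.0614] F [-2.3 -0.6  7.8]
29.58 y -0.04 [ 0.0001 -0.0401  0.0614] F [-2.2 -0.8  6.5]
29.93 y -0.03 [-0.     -0.0298  0.0614] F [-2.5  0.9  8.1]
30.28 y -0.02 [-0.     -0.0197  0.0614] F [-1.8  1.5  6.7]
30.53 y -0.0165 [-0.     -0.0164  0.0614] F [-1.8 -0.4  7.6]
30.78 y -0.0145 [-0.     -0.0146  0.0614] F [-3.5 -0.5  8.2]
31.03 y -0.0125 [-0.     -0.0126  0.0614] F [-3.9 -0.7  8.3]
31.28 y -0.011 [-0.     -0.0112  0.0614] F [-2.3 -1.6 10. ]
31.53 y -0.0095 [ 0.     -0.0102  0.0615] F [-3.7 -4.5  9.4]
31.78 y -0.008 [ 0.0001 -0.01    0.0615] F [ -7.2 -11.8  11.8]
31.78 loc [ 0.0001 -0.01    0.0615] ee [ 0.5108 -0.0696  0.127 ] F [ -7.2 -11.8  11.8] mom [-1.57  1.65 -0.94] w 0.173 j6 -0.64
```

View pics/c12.png

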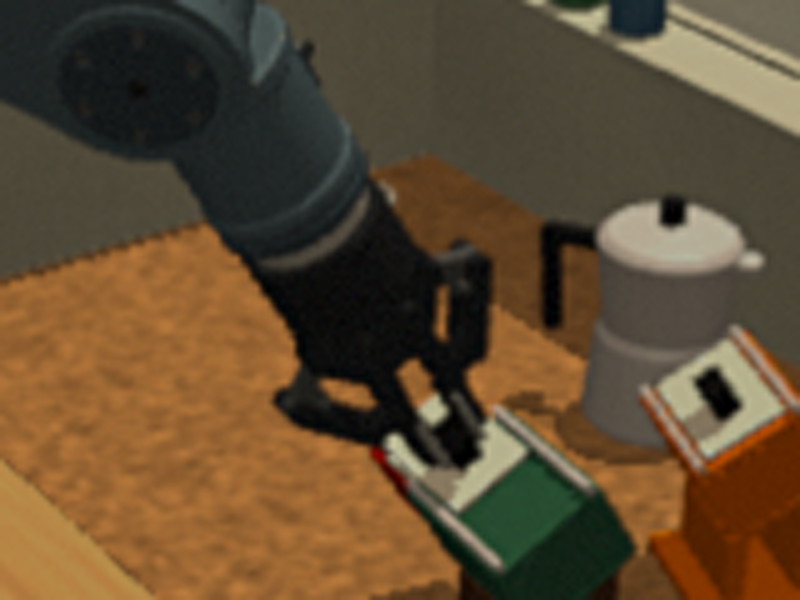

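The cover came to its stop: the block is about 10 mm behind the mouth and the force rises. I'll release, back off and check.

```bash
python3 - <<'E'
from ins import *
robot.gripper_to(0.5); st(robot)
robot.move_straight(W(0,-.0095,.10),RP,.1)
robot.move_straight(W(0,.028,.16),RP,.2); st(robot)
snap(robot,"wrist","w10"); crop("w10",250,150,140,230,2.6,"pics/c13.png")
snap(robot,"top","t10")
E
```

```text
32.22 loc [ 0.0001 -0.0078  0.0611] ee [ 0.5112 -0.0674  0.1267] F [-0.3 -0.6 -0. ] mom [ 0.02  0.34 -0.01] w 0.499 j6 -0.64
33.26 loc [-1.000e-04  2.810e-02  1.596e-01] ee [ 0.4658 -0.0265  0.2119] F [-0.3 -1.8  0.6] mom [-0.01  0.22 -0.03] w 0.5 j6 -0.44
```

View pics/c13.png

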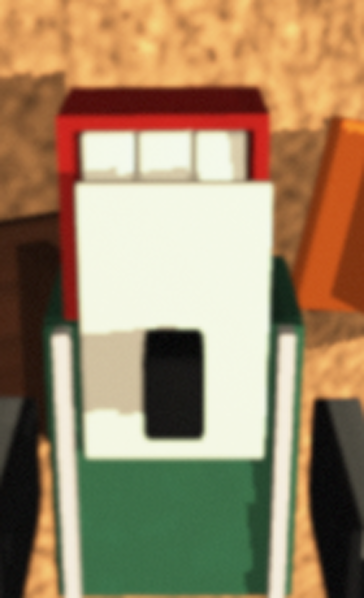

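View pics/t10.png

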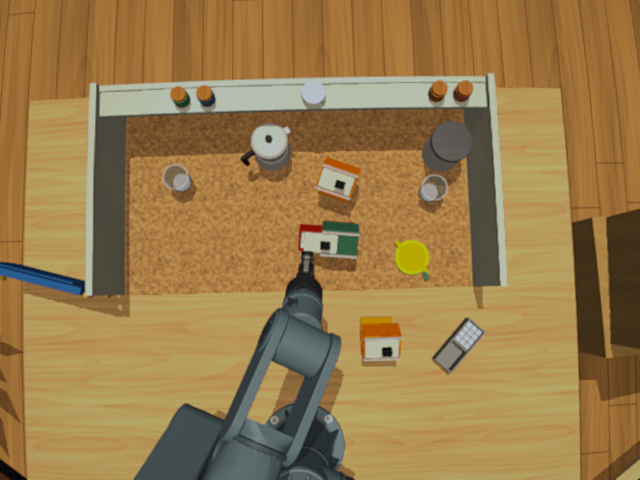

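```bash
python3 - <<'E'
from h import *
d=load("w10")
f=lambda uv,z:((onplane(d,uv,W(0,0,z),AM[:,2])-M0)@AM).round(4).tolist()
a=f([(316,194.2)],.04)[0][1];p=f([(316,220.4)],.054)[0][1];r=f([(316,275.8)],.05)[0][1];b=f([(316,150+458/2.6)],.054)[0][1]
print("mouth",r,"tray out",a-r,"plate front",p-r,"joint",p-r+.004,"plate back",b,"moved from plate back/front",p-.0057,b+.0763)
E
```

```text
mouth -0.0013 tray out 0.056400000000000006 plate front 0.0419 joint 0.045899999999999996 plate back -0.0398 moved from plate back/front 0.0349 0.036500000000000005
```

```bash
python3 - <<'E'
from plant import robot
robot.finish_job()
s=robot.observe();print(s["time"],s["wrist_force"])
E
```

```text
the job is handed in; nothing more can be done
the job is handed in; nothing more can be done
```

The job is done and handed in after about 33 s of the 61 s allowed; the system gives no verdict. I pulled the tray out, set it down level on the clear shelf and regripped it at the sugar end. I then turned it end for end, slid it in until it touched the back wall, and drew the cover by its grip to the end stop.

**Tray:** The last wrist picture shows it sticking out 56 mm, sugar end first and right side up (fully home is 55 mm). About 15 N built up against the back wall before I let go.

**Cover:** It measures 0.046 m out, which within camera error is its 0.045 m end stop. About 12 N built up there.

**Surroundings:** By eye in the top view, the moka pot, tumblers and lemon stand where they were. The gripper is well clear of everything.

**Disagreements:** No check failed. The cameras disagreed by 2–3 mm on where the sleeve is. I shifted the insertion 1.5 mm down the slope to allow for that, and the tray went in without touching the sides noticeably.

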